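# Lay the blue-capped canister in the label reader and close its guard

### The job

Lay the blue-capped canister on its side in the label reader, in both saddles between the end lips, cap at the blue end; do not drop it or let it topple onto the bench. Once you have let go of it, lower the yellow-framed guard gently all the way onto its stop, without a slam. Leave the other canisters and the pots standing where they are.

Things in the scene. Friction and masses are not known exactly. Their poses are not given: they have to be found in the camera images.
- canister: The canister to load, about 0.25 kg: standing upright at the start, a white plastic cylinder 46 mm across and 130 mm long with a blue cap (top 20 mm, same diameter) and a blue band. Origin at the centre of its bottom end, z along its length towards the cap.
- canister_mid (a point): Point on the canister's axis at half its length (65 mm from either end); axes as the canister's.
- canister_cap (a point): Centre of the canister's blue cap's end face, 130 mm from its bottom.
- reader: Label reader fixed to the bench: grey base 210 (x) by 186 (y) by 18 mm, white walls 88 mm high along both long sides (inner faces at y = +-80 mm), both ends open. The far (+x) saddle and end lip are blue, the near ones grey. Origin at the centre of its underside, x along the cradle towards the blue end, z up.
- cradle (a point): Where the canister's middle lies when centred in the saddles, 55 mm above the reader's underside; axes as the reader's. V saddles 12 mm thick at x = +-48 mm, up to 9 mm below this point, 29 mm to either side; free room between them down to the base, 37 mm below. End lips (inner faces x = +-75 mm) reach up to 13 mm below it and leave the canister 10 mm of play each way.
- guard (a joint): Guard angle (rad): 0 closed on its stop, 1.57 vertical, limit 1.95. Starts open at 1.65 to 1.88 and stays there, but falls shut if let go part-way. Flat clear panel in a yellow frame, 196 mm along x, 178 mm from hinge to free edge, 6 mm thick, 0.3 kg; hinged on the reader's -y wall, closing over to the +y wall.
- guard_hinge (a point): Middle of the guard's hinge axis, at the reader's (0, -86, 90) mm; the axis runs along the reader's x.
- guard_grip (a point): Middle of the guard's handle, a dark round bar 12 mm thick, 120 mm long, parallel to the hinge, on two posts 110 mm apart; 166 mm from the hinge along the panel and 55 mm off its outer face (above it when closed, on its -y side when open). Axes: x along the bar, y from hinge to free edge, z out of the outer face.
- canister_red: Standing upright on the bench at the start: a white cylinder 46 mm across and 130 mm tall with a red cap (top 20 mm, same diameter). Origin at the centre of its bottom end, z along its length towards the cap. A bystander: leave it standing.
- canister_yellow: Standing upright on the bench at the start: a white cylinder 46 mm across and 130 mm tall with a yellow cap (top 20 mm, same diameter). Origin at the centre of its bottom end, z along its length towards the cap. A bystander: leave it standing.
- pot_a: Bystander: low white sample pot with a white lid, 70 mm across, 45 mm high, standing on the bench. Origin at the centre of its underside.
- pot_b: Bystander: low white sample pot with a white lid, 70 mm across, 45 mm high, standing on the bench. Origin at the centre of its underside.
- pot_c: Bystander: low white sample pot with a white lid, 70 mm across, 45 mm high, standing on the bench. Origin at the centre of its underside.
There are look-alikes about, which are no part of the job. What is shaped like the canister but orange or pink is not meant.

How it is judged:
On the way:
1. the blue-capped canister lies released in both saddles, cap at the blue end, with the guard still open (over 1 rad) (x of canister_mid in the frame of cradle between -0.014 and 0.014 m and y of canister_mid in the frame of cradle between -0.006 and 0.006 m and z of canister_mid in the frame of cradle between -0.006 and 0.006 m and angle between the z axis of canister and the x axis of cradle, either way round below 0.08 rad and x of canister_cap in the frame of cradle above 0.045 m and contact force between canister and the fingers below 0.05 N and linear speed of canister below 0.03 m/s and value of joint guard above 1 rad), for 0.3 s.
At the end, for the whole second after the job is handed in: Canister released and at rest in the cradle: middle within 14 mm lengthwise, 6 mm sideways and in height of the cradle point, axis within 0.08 rad, cap at the blue end; guard closed (under 0.04 rad); other canisters and pots upright, within 30 mm of their starts (x of canister_mid in the frame of cradle between -0.014 and 0.014 m and y of canister_mid in the frame of cradle between -0.006 and 0.006 m and z of canister_mid in the frame of cradle between -0.006 and 0.006 m and angle between the z axis of canister and the x axis of cradle, either way round below 0.08 rad and x of canister_cap in the frame of cradle above 0.045 m and contact force between canister and the fingers below 0.05 N and linear speed of canister below 0.03 m/s and value of joint guard below 0.04 rad and distance of each of canister_red, canister_yellow, pot_a, pot_b, pot_c from where it was at the start of the episode below 0.03 m and angle between each of canister_red, canister_yellow, pot_a, pot_b, pot_c's own z axis and vertical below 0.2 rad); the robot touches nothing.
It fails at once if the guard slams: it closes faster than 1.8 rad/s within 0.5 rad of its stop (value of joint guard below 0.5 rad and velocity of joint guard below -1.8 rad/s).
It fails at once if the canister is dropped: it moves faster than 0.6 m/s out of the fingers' grip (contact force between canister and the fingers below 0.05 N and linear speed of canister above 0.6 m/s).
It fails at once if the canister lies toppled on the bench (angle between canister's own z axis and vertical above 0.8 rad and height (world z) of canister_mid below 0.04 m).
It fails at once if another canister or a pot is pushed more than 30 mm or tipped (distance of any of canister_red, canister_yellow, pot_a, pot_b, pot_c from where it was at the start of the episode above 0.03 m or angle between any of canister_red, canister_yellow, pot_a, pot_b, pot_c's own z axis and vertical above 0.4 rad).
It also fails if it takes over 67 s, if anything falls off the work surface, if the arm or the gripper's body presses on something with over 40 N, if the wrist force passes 120 N, or if a joint passes its speed limit or range.

### The arm

A 7-joint arm with a two-finger parallel gripper is mounted at the origin on the work surface. World frame = base frame: x ahead of the robot, y to its left, z up, the work surface at z = 0. Lengths are in m, angles in rad, forces in N, time in s.
With the tool pointing down it reaches from about 0.425 to 0.925 m from the base axis. Payload 6.8 kg.
Tool frame: the origin (TCP) lies on the front face of the gripper's body, between the roots of the fingers; the fingertips stand 73 mm ahead of it and the grasp point (between the pads) lies 54 mm ahead of it (env.nose_length is the distance from the TCP to the fingertips, in m); z points along the fingers, y is the line along which they close (so a half turn about z gives the same grasp; the last joint's range is limited). The gripper opens to 85 mm and grips with 20 to 120 N. Pads are 22 mm wide; open, the fingers measure 114 mm over their backs; the gripper's body (76 mm by 85 mm) begins 54 mm behind the grasp point. The pads swing forward as they close: fully open they stand 13 mm farther back than shut.
Start: joints at [-1.402, 0.477, 0.022, 1.555, -0.011, 1.109, -0.083], TCP at [0.184, 0.649, 0.304] pointing down, gripper open.
Joint ranges: [-2.96, 2.96], [-0.34, 2.1], [-1.41, 1.46], [0.24, 2.44], [-1.37, 4.51], [0.17, 1.92], [-2.96, 2.96]. Speed limits (rad/s): [2.39, 2.39, 3.14, 3.14, 3.14, 3.14, 3.14].

### API

Orientations are given as a unit quaternion [w, x, y, z].
In Python, from cell import env, kin, camera, calibration, job gives the robot as it stands. The module is installed in compiled form; this text tells all that it offers. Calls block until the motion is done:
- env.reach(position, orientation): joint-space move of the TCP to a pose.
- env.movel(position, velocity=0.15, rot=None, stop_force=None): straight line of the TCP; rot=None keeps the orientation; velocity is the mean speed in m/s. With stop_force (N) it stops when the force on the tool has changed by that much, and returns True; else False.
- env.goto_joints(angles): joint-space move.
- env.grip(opening, f_grip=None): finger opening in m; f_grip is the grip in N (None keeps the last); returns when the fingers have stopped.
- env.dwell(seconds).
- kin.inverse_kinematics(position, orientation): joint angles nearest the present ones, or None.
- env.get_state(): the state.
- camera(name): name is "side" or "top"; returns (picture, depth): 384x512x3 uint8, blue, green, red; 384x512 float32, m along the optical axis (not along the pixel's ray), 0 where there is no reading.
- calibration(name): a dict with "fx", "fy", "cx", "cy" (pixels), "k1" (the pictures are not rectified: a ray, as slopes to the right and down, at radius r is drawn at 1 + k1 r^2 times it, then the intrinsics apply), "rvec" (rotation vector, rad) and "tvec" (3), from world to camera coordinates, as OpenCV has them. Camera axes: x right, y down, z forward; pixel columns grow to the right and rows downward; lengths in m; the calibration is good to about 2 mm. A picture is of the moment at which its call begins. calibration takes no time and is no camera call.
A pose or a line that the arm cannot do raises env.PlanningError and nothing moves.
- job.job_done(): hands the job in; it is judged then, once.
The state is a dict: "time": time; "qpos": joint angles; "joint_velocities": joint speeds; "joint_torque": joint torques, N m; "tcp_pos": TCP position; "orientation": TCP orientation; "force": force on the tool from outside, world axes, zero at the start; "torque": the same for the moment, N m; "opening": finger opening in m; "gripper_force": force on a finger pad.
Only numpy, scipy, OpenCV 4.12 (cv2) and the standard library are available. Lean on these libraries where they do the work, as an engineer would, in place of code of your own. Each camera call takes 0.05 s, during which the arm holds its last target. There are 200 camera calls.

## Working session

There is one attempt and no reset: what is moved stays moved. The work goes in short steps, each a Python script; the robot and the scene stay as the last script left them, time stands still between calls to the robot, and variables do not carry over. Pictures are saved under pics/ and viewed, at most 10 in all, crops included, and the job is handed in when it is done.

```bash
mkdir -p pics; cat > h.py <<'E'
import numpy as np, cv2
from cell import env, kin, camera, calibration, job
from scipy.spatial.transform import Rotation as R
def cloud(n):
    img,d=camera(n); c=calibration(n)
    K=np.array([[c["fx"],0,c["cx"]],[0,c["fy"],c["cy"]],[0,0,1]])
    v,u=np.mgrid[:384,:512]
    xd=(u-c["cx"])/c["fx"]; yd=(v-c["cy"])/c["fy"]
    x,y=xd.copy(),yd.copy()
    for _ in range(15):
        f=1+c["k1"]*(x*x+y*y); x,y=xd/f,yd/f
    P=np.stack([x*d,y*d,d],-1)
    Rm=cv2.Rodrigues(np.array(c["rvec"],float))[0]; t=np.array(c["tvec"],float).ravel()
    W=(P-t)@Rm
    W[d==0]=np.nan
    return img,d,W
def q(Rm):
    x,y,z,w=R.from_matrix(Rm).as_quat(); return [w,x,y,z]
E
python3 - <<'E'
from h import *
for n in("side","top"):
    i,d,W=cloud(n); cv2.imwrite(f"pics/{n}0.png",i); np.save(n+"0.npy",W)
    c=calibration(n);Rm=cv2.Rodrigues(np.array(c["rvec"],float))[0];print(n,-Rm.T@np.array(c["tvec"]).ravel(),Rm[2])
s=env.get_state();print({k:np.round(v,3) for k,v in s.items()})
E
```

```text
side [0.40440523 0.95173577 0.69256219] [ 0.10070968 -0.8349354  -0.54105494]
top [0.44086138 0.07037789 0.89130499] [ 0.0684861  -0.00526566 -0.99763817]
{'time': np.float64(0.1), 'qpos': array([-1.402,  0.478,  0.022,  1.556, -0.011,  1.109, -0.083]), 'joint_velocities': array([ 0.   , -0.002,  0.001, -0.002,  0.   , -0.001, -0.   ]), 'joint_torque': array([ 4.0000e-03, -5.9776e+01,  1.6130e+00, -2.8195e+01,  1.3000e-02,
        5.0000e-03,  0.0000e+00]), 'tcp_pos': array([0.184, 0.649, 0.303]), 'orientation': array([-0.   ,  0.138,  0.99 , -0.001]), 'force': array([-0.059, -0.043, -0.376]), 'torque': array([-0.014, -0.025, -0.04 ]), 'gripper_force': np.float64(0.0), 'opening': np.float64(0.086)}
```

View pics/side0.png

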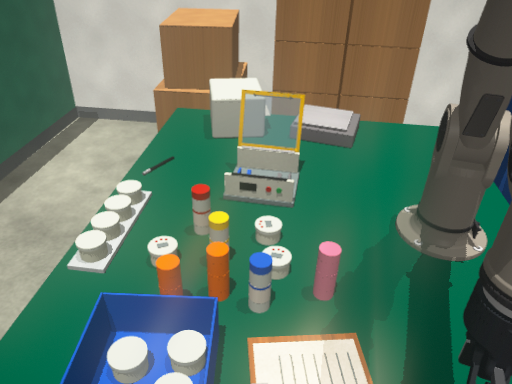

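View pics/top0.png

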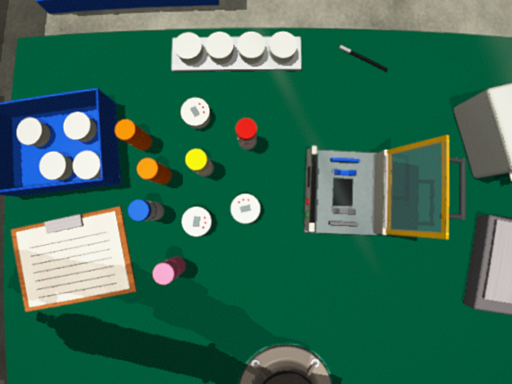

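The top view shows the blue canister at (140,210). The pots around it are at (197,221), (245,208) and (195,112), with orange and pink decoys nearby. The reader spans (305-385, 148-235) with its blue saddle and lip at the top (world +x). The guard is open to the right and its handle bar is at about (462,188).

```bash
python3 - <<'E'
from h import *
from scipy.optimize import least_squares
T=np.load("top0.npy");S=np.load("side0.npy")
it=cv2.imread("pics/top0.png");is_=cv2.imread("pics/side0.png")
# cap tops in the top view
for nm,(u,v) in dict(blue=(138,210),red=(246,128),yel=(196,159),pink=(163,273),or1=(125,130),or2=(147,168)).items():
    p=T[v-16:v+17,u-16:u+17].reshape(-1,3); p=p[(p[:,2]>.12)&(p[:,2]<.16)]
    r=cv2.minEnclosingCircle(p[:,:2].astype(np.float32)); print(nm,np.round(np.median(p[:,2]),4),np.round(r[0],4),round(r[1],4),p[:,:2].mean(0).round(4))
for nm,(u,v) in dict(pa=(197,221),pb=(245,208),pc=(195,112)).items():
    p=T[v-20:v+21,u-20:u+21].reshape(-1,3); p=p[(p[:,2]>.038)&(p[:,2]<.06)]
    r=cv2.minEnclosingCircle(p[:,:2].astype(np.float32)); print(nm,np.round(r[0],4),round(r[1],4))
# side canister body fit
p=S[250:315,240:280].reshape(-1,3); p=p[(p[:,2]>.02)&(p[:,2]<.12)]
p=p[np.hypot(p[:,0]-np.median(p[:,0]),p[:,1]-np.median(p[:,1]))<.04]
f=least_squares(lambda c:np.hypot(p[:,0]-c[0],p[:,1]-c[1])-.023,p[:,:2].mean(0)-[0,.02],loss="soft_l1",f_scale=.002)
print("blue side fit",f.x,len(p),np.abs(f.fun).mean())
print("reader wall +y region / hinge wall, rows sample")
m=T[140:245,295:475].reshape(-1,3)
for lo,hi in((.08,.098),(.01,.025),(.025,.05)):
    k=m[(m[:,2]>lo)&(m[:,2]<hi)]; print(lo,hi,len(k),np.nanmin(k,0).round(4),np.nanmax(k,0).round(4), np.round(cv2.minAreaRect(k[:,:2].astype(np.float32)),4) if 0 else cv2.minAreaRect(k[:,:2].astype(np.float32)))
for v in(165,190,215):print([tuple(T[v,u].round(3)) for u in range(300,475,6)])
E
python3 - <<'E'
import cv2
a=cv2.imread("pics/top0.png")[135:250,290:480];a=cv2.resize(a,None,fx=4.2,fy=4.2,interpolation=cv2.INTER_CUBIC);cv2.imwrite("pics/topcrop.png",a)
E
```

```text
blue 0.1306 [0.4555 0.3276] 0.0242 [0.4557 0.3264]
red 0.1303 [0.635  0.0896] 0.0232 [0.6339 0.0893]
yel 0.1306 [0.5674 0.2005] 0.0235 [0.5661 0.1994]
pink 0.1306 [0.3177 0.2717] 0.0238 [0.3179 0.2711]
or1 0.1304 [0.6356 0.3616] 0.0243 [0.6355 0.3606]
or2 0.1304 [0.5479 0.3097] 0.0232 [0.547  0.3086]
pa [0.4301 0.2135] 0.0356
pb [0.4606 0.0943] 0.0349
pc [0.7017 0.2188] 0.0367
blue side fit [0.45798938 0.32703793] 777 0.0006498721911190516
reader wall +y region / hinge wall, rows sample
0.08 0.098 1016 [ 0.3956 -0.242   0.08  ] [ 0.6023 -0.0505  0.098 ] ((0.49874475598335266, -0.14729446172714233), (0.1843632608652115, 0.19773444533348083), 86.88967895507812)
0.01 0.025 4629 [ 0.3601 -0.5084  0.01  ] [ 0.6346 -0.0501  0.025 ] ((0.5056729912757874, -0.2803822159767151), (0.45314133167266846, 0.2736014723777771), 87.74933624267578)
0.025 0.05 939 [ 0.3952 -0.501   0.025 ] [ 0.6319 -0.0491  0.05  ] ((0.5079395771026611, -0.27457523345947266), (0.2179637998342514, 0.4609265923500061), 4.045449256896973)
[(np.float64(0.57), np.float64(-0.045), np.float64(0.001)), (np.float64(0.568), np.fl
[... 4586 characters left out ...]
439), np.float64(-0.253), np.float64(0.163)), (np.float64(0.439), np.float64(-0.26), np.float64(0.178)), (np.float64(0.439), np.float64(-0.264), np.float64(0.196)), (np.float64(0.439), np.float64(-0.268), np.float64(0.214)), (np.float64(0.439), np.float64(-0.274), np.float64(0.227)), (np.float64(0.438), np.float64(-0.278), np.float64(0.242)), (np.float64(0.438), np.float64(-0.282), np.float64(0.257)), (np.float64(0.438), np.float64(-0.3), np.float64(0.247)), (np.float64(0.438), np.float64(-0.314), np.float64(0.244)), (np.float64(0.438), np.float64(-0.33), np.float64(0.238)), (np.float64(0.436), np.float64(-0.494), np.float64(-0.001)), (np.float64(0.436), np.float64(-0.511), np.float64(0.0))]
```

View pics/topcrop.png

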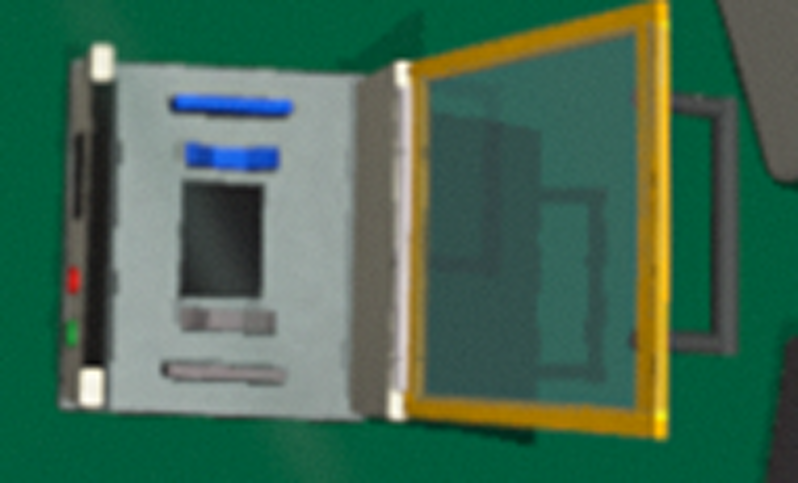

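The crop shows the blue saddle and lip at the top (world +x), the yellow frame leaning out to -y and the handle bar on the right. Next I'll fit the reader and guard poses and check reach.

```bash
cat >> h.py <<'E'
def tool(zdir,ydir):
    z=np.array(zdir,float);z/=np.linalg.norm(z);y=np.array(ydir,float);y-=z*(y@z);y/=np.linalg.norm(y)
    return np.column_stack([np.cross(y,z),y,z])
E
python3 - <<'E'
from h import *
T=np.load("top0.npy")
def plane(p):
    for _ in range(4):
        c=p.mean(0);n=np.linalg.svd(p-c)[2][2];r=(p-c)@n;p=p[abs(r)<max(.002,2*r.std())]
    return c,n*np.sign(n[1]),r.std()
g=T[168:215,398:440].reshape(-1,3);g=g[np.isfinite(g).all(1)]
c,n,s=plane(g);yaw=np.arctan2(-n[0],n[1]);print("panel",c,n,s,"yaw",yaw,"theta",np.pi-np.arccos(abs(n[2]))if 0 else np.pi/2+np.arcsin(abs(n[2])))
ex=np.array([np.cos(yaw),np.sin(yaw)]);ey=np.array([-ex[1],ex[0]])
m=T[140:245,295:400];img=cv2.imread("pics/top0.png")[140:245,295:400].astype(int)
def st(nm,k):
    a=m[k][:,:2]@ex;b=m[k][:,:2]@ey;print(nm,k.sum(),"x'",np.percentile(a,[2,50,98]).round(4),"y'",np.percentile(b,[2,50,98]).round(4),"z",np.nanpercentile(m[k][:,2],[5,50,95]).round(4))
u=np.arange(295,400)[None,:]+0*np.arange(140,245)[:,None];v=0*u+np.arange(140,245)[:,None]
blue=(img[...,0]>img[...,2]+60)&(img[...,0]>img[...,1]+40)
st("bluelip",blue&(v<165));st("bluesad",blue&(v>=165))
hi=(m[...,2]>.028)&(m[...,2]<.055)&(u>325)&(u<370)
st("hi lip+",hi&(v<166));st("hi sad+",hi&(v>166)&(v<180));st("hi sad-",hi&(v>200)&(v<217));st("hi lip-",hi&(v>=219))
top=(m[...,2]>.082)&(m[...,2]<.096)
st("wall+",top&(u<330));st("wall-",top&(u>375)&(u<389))
base=(m[...,2]>.008)&(m[...,2]<.027)&(u>318)&(u<375); st("base",base)
bar=T[150:230,455:470].reshape(-1,3);bar=bar[bar[:,2]>.2];bl=bar[:,:2]
print("bar x'",np.percentile(bl@ex,[2,50,98]),"y'",np.percentile(bl@ey,[2,50,98]),"z",np.percentile(bar[:,2],[5,50,95]))
C=np.array([.4567,.327,.08])
for al in(0,.2,.35):
  for psi in(-90,-60,-30,0,30,60):
    h=np.array([np.cos(np.radians(psi)),np.sin(np.radians(psi)),0]);z=h*np.cos(al)-np.array([0,0,np.sin(al)])
    # tool x ~ +/-up ; final with the same sign: x=s*reader_x
    for s_ in(1,-1):
        y=np.cross(z,[0,0,s_]); M=tool(z,y)
        j=kin.inverse_kinematics(C-.054*M[:,2],q(M))
        f3=np.array([*ex,0]);zf=-np.cos(al)*np.array([0,0,1])-np.sin(al)*f3
        Mf=tool(zf,np.cross(zf,f3*s_));j2=kin.inverse_kinematics(np.array([.51,-.147,.06])-.054*zf,q(Mf))
        if j is not None: print(al,psi,s_,np.round(j,2),None if j2 is None else np.round(j2,2))
E
```

```text
panel [ 0.48808333 -0.26471606  0.18990569] [0.05211173 0.95487687 0.29239448] 0.000884619628084062 yaw -0.05452020930733041 theta 1.8675261201185496
bluelip 114 x' [0.5808 0.585  0.5943] y' [-0.1553 -0.12   -0.0871] z [0.018  0.0418 0.0451]
bluesad 122 x' [0.5493 0.5546 0.5602] y' [-0.1471 -0.1237 -0.0937] z [0.02   0.0353 0.045 ]
hi lip+ 115 x' [0.5805 0.5838 0.5883] y' [-0.154 -0.12  -0.086] z [0.0312 0.0418 0.0451]
hi sad+ 115 x' [0.5498 0.5549 0.5607] y' [-0.1478 -0.1232 -0.0936] z [0.0301 0.0368 0.045 ]
hi sad- 113 x' [0.4536 0.459  0.4651] y' [-0.1482 -0.1237 -0.0942] z [0.0299 0.038  0.0462]
hi lip- 99 x' [0.4243 0.4279 0.432 ] y' [-0.1551 -0.1217 -0.0858] z [0.0391 0.0424 0.0451]
wall+ 491 x' [0.4101 0.506  0.6006] y' [-0.0401 -0.0337 -0.0279] z [0.0861 0.0898 0.0921]
wall- 444 x' [0.4116 0.5049 0.5995] y' [-0.21   -0.2044 -0.201 ] z [0.0839 0.0914 0.0952]
base 4132 x' [0.4057 0.5054 0.6065] y' [-0.2004 -0.1329 -0.0636] z [0.0162 0.0189 0.0219]
bar x' [0.44921376 0.50746474 0.56462813] y' [-0.31248487 -0.30494878 -0.28939526] z [0.23143904 0.23780496 0.2421099 ]
0 -90 1 [-1.
[... 1920 characters left out ...]
 -0.96]
0.35 -90 -1 [-1.32  1.14  0.52  1.44  0.24  1.64 -0.93] [-0.19  0.71  0.47  1.82 -0.28  1.04  1.93]
0.35 -60 1 [-0.95  0.96 -0.31  1.71  1.    1.7   1.84] [-0.4   0.84  0.81  1.84 -0.54  1.11 -0.96]
0.35 -60 -1 [-1.52  1.03  0.5   1.75  0.55  1.27 -0.95] [-0.19  0.71  0.47  1.82 -0.28  1.04  1.93]
0.35 -30 1 [-1.05  0.86 -0.28  2.06  1.36  1.48  1.77] [-0.4   0.84  0.81  1.84 -0.54  1.11 -0.96]
0.35 -30 -1 [-1.7   0.96  0.53  2.1   1.03  0.9  -1.21] [-0.19  0.71  0.47  1.82 -0.28  1.04  1.93]
0.35 0 1 [-1.29  0.82  0.02  2.4   1.9   1.23  1.49] [-0.4   0.84  0.81  1.84 -0.54  1.11 -0.96]
0.35 0 -1 [-0.94  0.84 -0.36  2.37  1.93  1.48 -1.51] [-0.19  0.71  0.47  1.82 -0.28  1.04  1.93]
```

```bash
cat >> h.py <<'E'
yaw=-.0545;ex=np.array([np.cos(yaw),np.sin(yaw),0]);ey=np.array([-ex[1],ex[0],0]);ez=np.array([0,0,1.])
O=.5063*ex-.1203*ey; AL=.2; GH=.075
CAN=np.array([.4568,.327,0])
h=np.array([np.cos(np.radians(-30)),np.sin(np.radians(-30)),0]);zp=h*np.cos(AL)-ez*np.sin(AL);MP=tool(zp,np.cross(zp,ez))
zf=-np.cos(AL)*ez-np.sin(AL)*ex;MF=tool(zf,np.cross(zf,ex))
E
python3 - <<'E'
from h import *
G=CAN+GH*ez-.054*zp
env.reach(G-.13*zp+.17*ez,q(MP));print(env.get_state()["time"])
env.movel(G-.13*zp,velocity=.25)
print(env.movel(G,velocity=.12,stop_force=6))
env.grip(.03,60); s=env.get_state();print(s["time"],s["opening"],s["gripper_force"],s["tcp_pos"]-G,np.round(s["qpos"],2))
cv2.imwrite("pics/grasp.png",camera("side")[0])
E
```

```text
1.8917
False
4.4083 0.04461620374540829 60.54858684539795 [-1.88234701e-04  3.96213138e-04  9.64401616e-05] [-1.1   0.96 -0.24  2.03  1.38  1.6   1.7 ]
```

View pics/grasp.png

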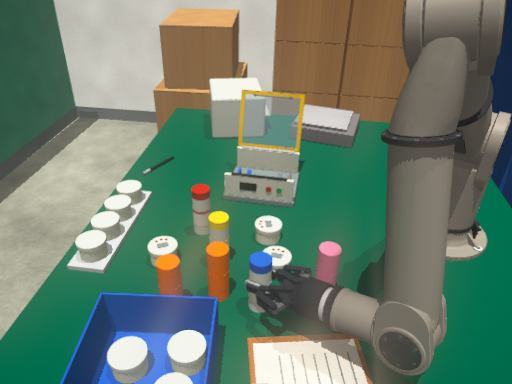

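The view shows the canister at (260,280) held just under its blue cap, with nothing else disturbed. Now I'll lift and transfer it.

```bash
python3 - <<'E'
from h import *
G=CAN+GH*ez-.054*zp
F=O+.055*ez+(GH-.065)*ex-.054*zf
env.movel(G+.28*ez,velocity=.2)
try: env.movel(F+.2*ez,velocity=.15,rot=q(MF)); print("line")
except env.PlanningError as e:
    print(e); env.reach(F+.2*ez,q(MF))
env.dwell(.3)
s=env.get_state();print(s["time"],s["opening"],s["gripper_force"],s["tcp_pos"]-F,np.round(s["qpos"],2),s["force"])
i,d,W=cloud("top");np.save("top1.npy",W)
i2=camera("side")[0]
cv2.imwrite("pics/hover.png",np.hstack([cv2.resize(i[100:284,256:512],(400,288)),i2[48:336,100:500]]))
E
```

```text
the arm cannot follow that straight line within its joint ranges
8.8917 0.04458834597094723 61.20144009590149 [-1.35411227e-05  2.02659805e-04  1.99912993e-01] [-0.69  0.67  1.28  1.82 -0.56  1.35 -0.85] [-0.08162933 -0.10250799 -1.26045125]
```

View pics/hover.png

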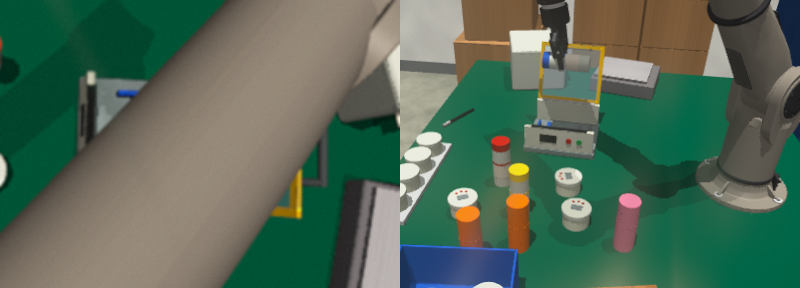

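The canister hangs level over the reader with the blue cap at +x (left in the side view). I'll check its pose in the grip, then lower it.

```bash
python3 - <<'E'
from h import *
F=O+.055*ez+(GH-.065)*ex-.054*zf
i,d,W=cloud("side")
E0=O+.255*ez
P=W.reshape(-1,3)-E0; L=np.c_[P@ex,P@ey,P[:,2]]
k=np.isfinite(L).all(1)&(np.abs(L[:,0])<.09)&(np.hypot(L[:,1],L[:,2])<.029)&(np.hypot(L[:,1],L[:,2])>.015)
k&=(np.abs(L[:,0]-.01)>.02)
L=L[k]; 
from scipy.optimize import least_squares
f=least_squares(lambda a:np.hypot(L[:,1]-a[0]-a[1]*L[:,0],L[:,2]-a[2]-a[3]*L[:,0])-.023,[0,0,0,0],loss="soft_l1",f_scale=.001)
print(len(L),"y0,slope,z0,slope",f.x.round(4),"x range",np.percentile(L[:,0],[.5,1,99,99.5]).round(4))
E
```

```text
528 y0,slope,z0,slope [ 0.0002 -0.008   0.0016 -0.0001] x range [-0.0619 -0.0618  0.0675  0.0677]
```

```bash
python3 - <<'E'
from h import *
F=O+.055*ez+(GH-.065)*ex-.054*zf-.002*ex
env.movel(F+.03*ez,velocity=.12)
print(env.movel(F-.004*ez,velocity=.025,stop_force=4))
s=env.get_state();print(s["time"],s["tcp_pos"]-F,s["force"])
env.grip(.075,20);env.dwell(.3)
env.movel(s["tcp_pos"]+.2*ez,velocity=.15);env.dwell(.2)
print(env.get_state()["time"],env.get_state()["opening"])
i,d,W=cloud("side")
cv2.imwrite("pics/placed.png",cv2.resize(i[80:220,190:340],None,fx=4,fy=4,interpolation=cv2.INTER_CUBIC))
E
```

```text
True
11.7 [-9.34579598e-05 -5.69438980e-07 -1.00694300e-04] [0.66639347 0.75057885 5.50567522]
14.1 0.0750960515258197
```

View pics/placed.png

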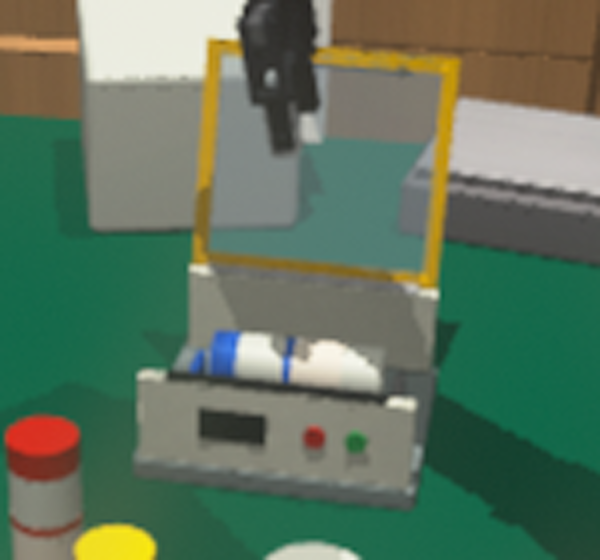

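The canister lies in both saddles with its cap at the blue end, released. Next is the guard; I'll check reach along the handle's arc first.

```bash
cat >> h.py <<'E'
H=O-.086*ey+.09*ez
def bar(t): return H+(.166*np.cos(t)-.055*np.sin(t))*ey+(.166*np.sin(t)+.055*np.cos(t))*ez
E
python3 - <<'E'
from h import *
for s_ in(1,-1):
  for tilt in(-.25,0,.25):
    z=-np.cos(tilt)*ez+np.sin(tilt)*ey;M=tool(z,s_*ey)
    print(s_,tilt,[None if j is None else np.round(j,2).tolist() for j in (kin.inverse_kinematics(p-.054*z,q(M)) for p in (bar(1.867)+.1*ez,bar(1.867),bar(.9),bar(0)))])
i,d,W=cloud("top")
b=W[140:240,440:475].reshape(-1,3);b=b[(b[:,2]>.2)&(b@ey<-.285)];print(len(b),np.median(b@ey),np.median(b[:,2]),bar(1.867)@ey,bar(1.867)[2])
E
```

```text
1 -0.25 [[-0.13, 0.24, 0.6, 1.78, 0.11, 1.07, 1.92], [-0.03, 0.33, 0.49, 1.9, 0.1, 0.86, 1.89], [-0.42, 0.23, 0.58, 1.98, 0.15, 0.95, 1.57], [-0.52, 0.38, 0.47, 2.08, 0.11, 0.75, 1.35]]
1 0 [[0.02, 0.3, 0.61, 1.69, -0.19, 1.21, 2.19], [0.14, 0.38, 0.46, 1.8, -0.2, 1.0, 2.19], [-0.27, 0.25, 0.58, 1.93, -0.16, 1.0, 1.9], [-0.32, 0.36, 0.4, 2.07, -0.2, 0.75, 1.73]]
1 0.25 [[1.37, 0.62, -1.18, 1.51, 0.32, 1.43, 1.71], [1.37, 0.73, -1.19, 1.63, 0.44, 1.28, 1.65], [1.23, 0.54, -1.18, 1.8, 0.27, 1.14, 1.51], [0.93, 0.56, -0.98, 1.98, 0.29, 0.84, 1.35]]
-1 -0.25 [[-0.59, 0.57, 1.42, 1.8, -0.42, 1.1, -0.7], [-0.51, 0.66, 1.3, 1.92, -0.55, 0.92, -0.64], [-0.9, 0.49, 1.3, 2.0, -0.29, 0.94, -1.11], [-1.03, 0.78, 1.29, 2.11, -0.67, 0.86, -1.01]]
-1 0 [[-0.37, 0.54, 1.28, 1.71, -0.54, 1.3, -0.6], [-0.3, 0.63, 1.17, 1.83, -0.64, 1.13, -0.53], [-0.74, 0.55, 1.35, 1.95, -0.6, 1.13, -0.78], [-0.85, 0.66, 1.19, 2.1, -0.79, 0.94, -0.83]]
-1 0.25 [[-0.13, 0.57, 1.13, 1.62, -0.66, 1.51, -0.52], [-0.08, 0.65, 1.03, 1.73, -0.73, 1.35, -0.45], [-0.5, 0.52, 1.19, 1.9, -0.72, 1.29, -0.65], [-0.62, 0.61, 1.06, 2.07, -0.91, 1.06, -0.66]]
236 -0.30553901153673174 0.23805545664169858 -0.30735879065432314 0.23271692552562115
```

```bash
python3 - <<'E'
from h import *
z=-ez;M=tool(z,ey);T0=1.867
p=env.get_state()["tcp_pos"];env.movel(p+.12*ez,velocity=.2)
env.grip(.04)
off=np.array(.001*ey)
tc=lambda t:bar(t)+.054*ez+off
env.reach(tc(T0)+.1*ez,q(M))
print(env.movel(tc(T0),velocity=.08,stop_force=6))
env.grip(.005,40);s=env.get_state();print(s["time"],s["opening"],s["gripper_force"],s["force"])
off=s["tcp_pos"]-bar(T0)-.054*ez
for t in np.arange(T0-.15,.9,-.15):
    env.movel(tc(t),velocity=.07);s=env.get_state();print(round(t,2),round(s["time"],2),s["force"].round(1),round(s["opening"],4))
    if np.linalg.norm(s["force"])>30:break
i,d,W=cloud("side");cv2.imwrite("pics/guard.png",cv2.resize(i[60:220,170:360],None,fx=3,fy=3))
E
```

```text
False
19.7917 0.01035837641712894 38.95400941371918 [-0.04533371 -1.75707859  1.4247663 ]
1.72 20.32 [-1.  -1.8  4.5] 0.0104
1.57 20.84 [-2.2 -4.   7.5] 0.0106
1.42 21.37 [-2.4 -2.   6.5] 0.0106
1.27 21.89 [0.3 1.2 1.4] 0.0104
1.12 22.42 [-3.2  1.5  5.4] 0.0105
0.97 22.94 [-1.3  0.2  1. ] 0.0104
```

View pics/guard.png

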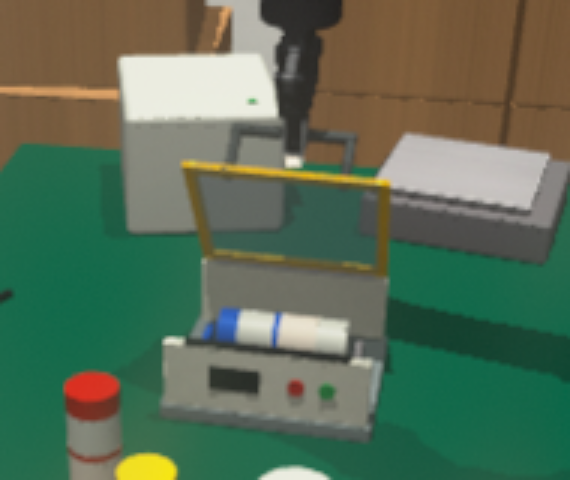

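The guard is following the gripper, with the handle held at (293,150), and the canister hasn't moved. I'll carry on to the stop.

```bash
python3 - <<'E'
from h import *
s=env.get_state();t0=1.867-.9;off=s["tcp_pos"]-bar(t0)
for t in list(np.linspace(t0,.1,7)[1:]):
    env.movel(bar(t)+off,velocity=.06);s=env.get_state();print(round(t,2),round(s["time"],2),s["force"].round(1),round(s["opening"],4))
    if np.linalg.norm(s["force"])>30:break
print(env.movel(bar(-.04)+off,velocity=.02,stop_force=8))
s=env.get_state();print(s["time"],s["force"],s["tcp_pos"]-bar(0)-off)
env.dwell(.3)
i,d,W=cloud("side");cv2.imwrite("pics/closed.png",cv2.resize(i[60:220,170:360],None,fx=3,fy=3))
k=W[130:200,215:310].reshape(-1,3);l=(k-H);y=l@ey;x=l@ex
m=(y>.03)&(y<.17)&(abs(x)<.09)&(abs(l[:,2])<.03);print(m.sum(),np.polyfit(y[m],l[m,2],1),[np.median(l[m&(y>a)&(y<a+.03),2]).round(4) for a in(.03,.06,.09,.12,.145)])
E
```

```text
0.82 23.57 [ 0.2 -1.7 -3.1] 0.0107
0.68 24.13 [ 0.2 -1.  -4. ] 0.0105
0.53 24.7 [-1.5 -0.1 -1.8] 0.0106
0.39 25.27 [-2.4 -2.  -2. ] 0.0103
0.24 25.83 [-1.1 -1.9 -2.1] 0.0104
0.1 26.4 [-0.3 -1.5 -3.2] 0.0106
True
27.2083 [-1.63271659  0.75235819  7.69659129] [ 1.01595214e-05 -5.81188217e-04  1.40797743e-03]
992 [0.0124394  0.00400558] [np.float64(0.0053), np.float64(0.0049), np.float64(0.0049), np.float64(0.0048), np.float64(0.0054)]
```

View pics/closed.png

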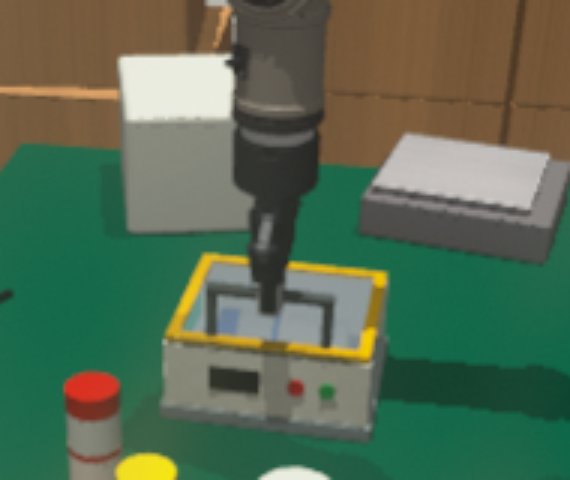

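The guard is flat on its stop: the yellow frame rests on both walls and the canister shows blue on the left under the panel. I'll release, retreat and verify.

```bash
python3 - <<'E'
from h import *
env.grip(.04);env.dwell(.3)
env.movel(env.get_state()["tcp_pos"]+.2*ez,velocity=.12);env.dwell(.3)
i,d,W=cloud("side");cv2.imwrite("pics/end.png",i)
k=W[130:200,215:310].reshape(-1,3);l=(k-H);y=l@ey;x=l@ex
m=(y>.03)&(y<.18)&(abs(x)<.09)&(abs(l[:,2])<.03);print(m.sum(),np.polyfit(y[m],l[m,2],1),env.get_state()["time"])
E
```

```text
1785 [-0.09891253  0.01321187] 30.4167
```

View pics/end.png

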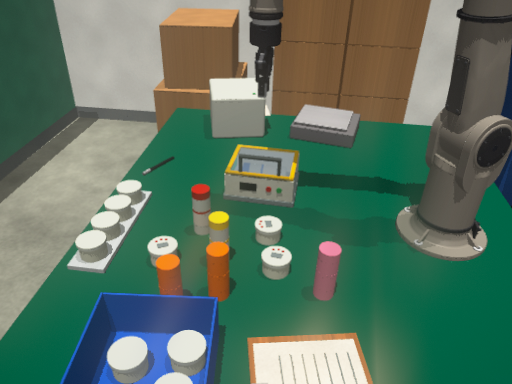

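The final view shows the guard closed at (262,160), the arm clear, and the bystanders where they started.

```bash
python3 -c "
from h import *
print(job.job_done())"
```

```text
the job is handed in; nothing more can be done
None
```

I handed the job in at about 30 s: the blue-capped canister lies in both saddles with its cap at the blue end, the guard was lowered slowly onto its stop, and the last picture shows the other canisters and pots standing where they were; no verdict came back.

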